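Load the condiment wagon and unhitch it

ROBOT

A 7-joint arm with a two-finger parallel gripper is mounted at the origin on a cart in front of the work surface, level with it; the furniture and walls round the work are solid. World frame = base frame: x ahead of the robot, y to its left, z up, the work surface at z = 0. Lengths are in m, angles in rad, forces in N, time in s.
With the tool pointing down it reaches from about 0.425 to 1.025 m from the base axis. Payload 9.4 kg.
Tool frame: the origin (TCP) lies at the centre of the arm's flange, where the gripper is bolted on; the fingertips stand 173 mm ahead of it and the grasp point (between the pads) lies 155 mm ahead of it; z points along the fingers, y is the direction in which the jaws open and shut (so a half turn about z gives the same grasp; the last joint's range is limited). The gripper opens to 85 mm and grips with 20 to 120 N. Pads are 22 mm wide; open, the fingers measure 114 mm over their backs; the gripper's body (76 mm by 85 mm) begins 54 mm behind the grasp point. The pads swing forward as they close: fully open they stand 13 mm farther back than shut.
Start: joints at [-1.188, 0.599, -0.003, 1.599, 0.002, 0.943, -0.08], TCP at [0.322, 0.65, 0.405] pointing down, gripper open.
Joint ranges: [-2.57, 2.57], [-0.35, 1.97], [-1.29, 1.29], [0.11, 2.56], [-1.05, 4.19], [0.11, 1.86], [-2.63, 2.63]. Speed limits (rad/s): [2.22, 2.22, 3.01, 3.01, 3.14, 3.14, 3.14].

INTERFACE

Orientations are given as a unit quaternion [w, x, y, z].
In Python, from bench import bot gives the robot as it stands. The module is installed in compiled form; this text tells all that it offers.
- The arm moves only by the tool arm_command, never from a script. Its argument "rows" is a list of rows, each an object of numbers: "grip": the closure, from 0 (fully open) to 1 (shut); "tx", "ty", "tz": the shift along the tool's x, y, z in m; "wx", "wy", "wz": the turn, a rotation vector about the tool's x, y, z in degrees. A call has 1 to 10 rows; each row shifts and turns the commanded pose from where the row before left it, along the tool's axes as they then stand; what a row does not reach is not made up. A row lasts 1/10 s, in which the tool goes at most 50 mm and 8.59 degrees, less where a joint would pass 70% of its speed; a pose out of reach is approached as far as the arm can. A call with a gripper value outside its range is refused whole. The fingers move at their own pace and stop on an object; "newtons" is the grip in N (left out, the last holds). Time passes only in rows, so rows that do not move let the fingers close. It gives the time, the measured TCP pose, the force and the opening at its end, in the units of the state.
- bot.observe(): the state, without advancing time (a new reading comes with each control period).
- bot.grab_frame(name): name is "scene" or "side" or "wrist"; returns a dict with "img" (420x560x3 uint8, blue, green, red), "intrinsics" (3x3 intrinsics, pixels), "rvec" (rotation vector, rad) and "tvec" (3), from world to camera coordinates, as OpenCV has them. Camera axes: x right, y down, z forward; pixel columns grow to the right and rows downward; lengths in m; the calibration is good to about 2 mm. A picture is of the moment at which its call begins. There is no depth.
- bot.sign_off(): hands the job in, once; it reports no verdict.
The state is a dict: "time": time; "q": joint angles; "qvel": joint speeds; "tau": joint torques, N m; "ee_pos": TCP position; "orientation": TCP orientation; "wrist_force": force on the tool from outside, world axes, zero at the start; "ft_torque": the same for the moment, N m; "opening": finger opening in m.
Only numpy, scipy, OpenCV 4.12 (cv2) and the standard library are available. Lean on these libraries where they do the work, as an engineer would, in place of code of your own. Each camera call takes 0.05 s, during which the arm holds its last target. There are 200 camera calls.

TASK

Stand the steel powder shaker and the red-capped spice jar upright in the wooden wagon, one in each cell (either way round), setting them down rather than dropping them. Then unhitch the wagon: pull the red latch tab sideways (to the left, looking from the ball towards the crate) against its spring, lift the drawbar until its coupler is some 5 cm up, well clear of the ball, and finish while still holding it raised and still in the gripper. Leave the mug, the tamper and the white tub where they are.

Things in the scene. Friction and masses are not known exactly. Their poses are not given: they have to be found in the camera images.
- wagon: Wooden two-cell condiment wagon on an aluminium docking plate (300 x 190 x 8 mm), all fixed to the table. Origin: centre of the plate's underside, z up. The crate is at the +x end; the drawbar runs from it to the steel ball at the -x end; +y is left, looking from ball to crate. Crate 86 (x) x 167 (y) x 44 mm, centre at x = +90 mm, rim 74 mm above the table.
- cell_left (a point): Centre of the inner floor of the cell on the wagon's +y side, 34 mm above the table; the cell is 76 mm (x) by 76 mm (y), 40 mm deep; walls and the divider between the cells are 5 mm thick. Axes as the wagon's.
- cell_right (a point): The same for the cell on the wagon's -y side (84 mm from the other one).
- ball_top (a point): Top of the steel hitch ball (34 mm wide, flat underneath, on a 14 mm neck), 57 mm above the table, at x = -110 mm of the wagon.
- drawbar (a joint): Angle of the grey drawbar, rad: 0 = down, coupler over the ball; positive = raised, at most 0.8. Hinge axis: parallel to the wagon's y, through wagon x = +30 mm, 45 mm above the table (140 mm horizontally from the latch tab). The drawbar weighs about 0.4 kg and falls back when let go. While the latch is home it cannot be lifted (2 mm play).
- coupler_under (a point): Underside of the coupler roof over the ball, 140 mm from the hinge; 3 mm above the ball top when down. The coupler is 58 x 52 mm, its upper face 66 mm above the table when down.
- latch (a joint): Sideways travel of the spring latch, m: 0 = home (locked), positive = pulled towards the wagon's +y, stop at 0.014. The ball is free from about 0.008 on; pull to 0.012 or more. The spring takes 5 N to start and 8.5 N at the stop and pushes the latch home when let go. The latch rides on the drawbar, which can be lifted by it.
- latch_tab (a point): Point on the centre line of the latch's upright red grip tab, over the ball axis, 97 mm above the table with the drawbar down. Tab: 12 mm thick along y, 28 mm along x, from 76 to 117 mm above the table, on a steel plate (top at 76 mm). Axes as the wagon's when down; it tips with the drawbar. A spring tube lies 17 to 31 mm from it towards +x, up to 79 mm high.
- shaker: Steel powder shaker with a white plastic lid, round, 82 mm tall; body 56 mm wide, lid 60 mm wide from 66 mm up; 0.16 kg. Origin: centre of its underside, z up. Starts standing on the table.
- spice: Small round spice jar with a red cap, 88 mm tall, 44 mm wide, cap from 66 mm up; 0.09 kg. Origin: centre of its underside, z up. Starts standing on the table.
- mug: Bystander: small dark blue mug, 63 mm wide (93 mm with handle), 53 mm tall; origin at its underside.
- tamper: Bystander: coffee tamper, steel base 58 mm wide, turned handle, 94 mm tall; origin at its underside.
- tub: Bystander: flat white lidded tub, 71 mm wide, 32 mm tall; origin at its underside.
There are look-alikes about, which are no part of the job. What is meant by the spice is not green, turquoise or yellow, and is the smaller of those in its own colour.

How it is judged:
By the outcome, as a careful person would: the job done as asked, in the order asked, and still so for the second after the job is handed in, while the arm keeps its last pose, push and grip.
It also fails if it takes over 59 s, if anything falls off the work surface, if the arm or the gripper's body presses on something with over 40 N, if the wrist force passes 120 N, or if a joint passes its speed limit or range.

## Working session

There is one attempt and no reset: what is moved stays moved. The work goes in short steps, Python scripts to look and compute and a tool call to move; the robot and the scene stay as the last step left them, time stands still between calls to the robot, and variables do not carry over. Pictures are saved under pics/ and viewed, about 8 in all and at most 12, crops included, and the job is handed in when it is done.

Besides the shell and the picture viewer there is one more tool, called as a command line: name --argument value ..., lists and objects as JSON in quotes. arm_command: Moves the arm, as the interface text tells. Its arguments: {"type":"object","properties":{"rows":{"type":"array"},"newtons":{"type":"number"}},"required":["rows"]}

```bash
mkdir -p pics; cat > h.py <<'E'
import numpy as np, cv2
from bench import bot
def save(name,fn):
    f=bot.grab_frame(name); cv2.imwrite('pics/'+fn,f['img']); np.savez('pics/'+fn+'.npz',**{k:f[k] for k in('img','intrinsics','rvec','tvec')}); return f
def load(fn): return dict(np.load('pics/'+fn+'.npz'))
def proj(f,P):
    return cv2.projectPoints(np.array(P,float).reshape(-1,1,3),f['rvec'],f['tvec'],f['intrinsics'],None)[0].reshape(-1,2)
def ray(f,uv,z):
    R=cv2.Rodrigues(f['rvec'])[0]; t=np.array(f['tvec']).reshape(3); c=-R.T@t
    d=R.T@np.linalg.inv(f['intrinsics'])@np.array([uv[0],uv[1],1.])
    return c+d*(z-c[2])/d[2]
E
python3 - <<'E'
from h import *
a=[save(n,n+'0.png') for n in('scene','side','wrist')]
cv2.imwrite('pics/all0.png',np.hstack([cv2.resize(a[0]['img'],(400,300)),cv2.resize(a[1]['img'],(400,300))]))
print(bot.observe())
for f in a: 
    R=cv2.Rodrigues(f['rvec'])[0]; print((-R.T@np.array(f['tvec']).reshape(3)).round(3),R[2].round(2))
E
```

```text
{'time': 0.15, 'q': array([-1.18769434,  0.59996845, -0.00252736,  1.59994535,  0.00179646,
        0.94289744, -0.0798397 ]), 'qvel': array([-1.02406153e-03, -3.87525554e-03,  1.85140547e-05, -2.29728060e-03,
       -9.62677488e-04, -1.13753173e-03,  3.50216474e-04]), 'tau': array([ 2.62047564e-03, -7.76993966e+01,  1.56666197e+00, -2.58236074e+01,
        1.25208983e-02,  6.86335945e-03, -3.49865911e-05]), 'ee_pos': array([0.32166533, 0.64957412, 0.40399614]), 'orientation': array([-7.82957360e-05,  2.27879459e-01,  9.73689161e-01, -6.03256473e-04]), 'wrist_force': array([ 0.00535434, -0.61275214,  0.59077954]), 'ft_torque': array([ 0.02300841,  0.00870952, -0.00619522]), 'opening': 0.08535805586497443}
[-0.363  0.613  0.563] [ 0.76 -0.52 -0.39]
[-0.021 -0.869  0.65 ] [ 0.49  0.73 -0.48]
[0.252 0.684 0.374] [ 0.27 -0.13 -0.95]
```

View pics/scene0.png

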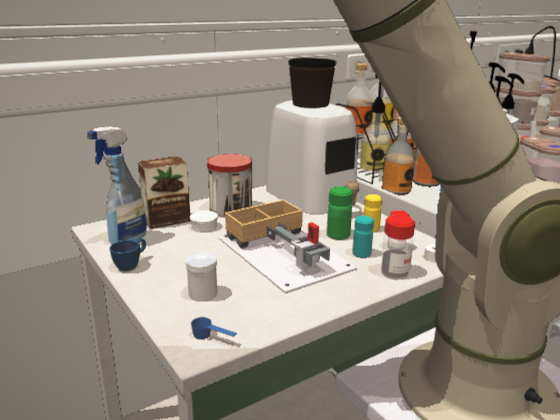

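View pics/side0.png

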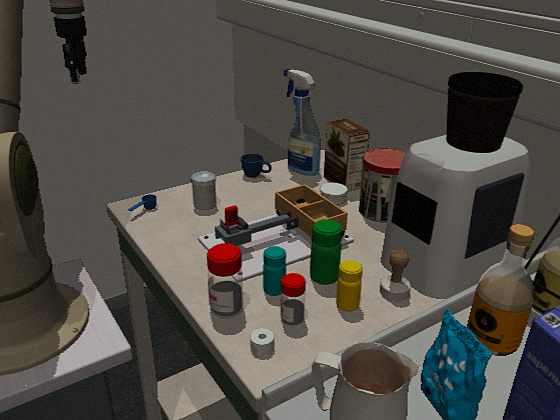

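Side view: the candidates for the spice are large red (224,280), small red (292,298), turquoise (275,270), green (326,250) and yellow (349,285). The small red jar at (292,298) is the smaller of the two red ones, so it fits. The shaker is at (204,190). I'll confirm both in an enlarged crop.

```bash
python3 - <<'E'
from h import *
i=load('side0.png')['img'][160:350,130:390]; cv2.imwrite('pics/c1.png',cv2.resize(i,None,fx=3,fy=3,interpolation=cv2.INTER_CUBIC))
i=load('scene0.png')['img'][180:330,180:440]; cv2.imwrite('pics/c2.png',cv2.resize(i,None,fx=3,fy=3,interpolation=cv2.INTER_CUBIC))
E
```

```text
(no output)
```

View pics/c1.png

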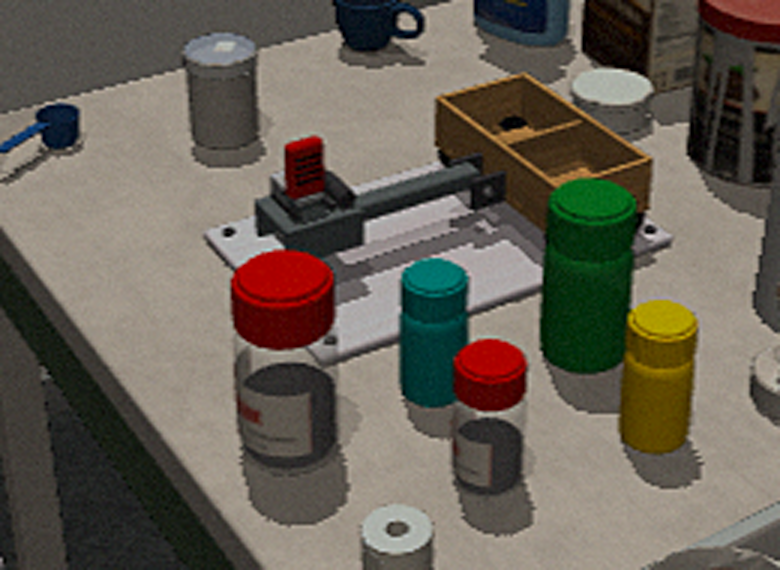

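View pics/c2.png

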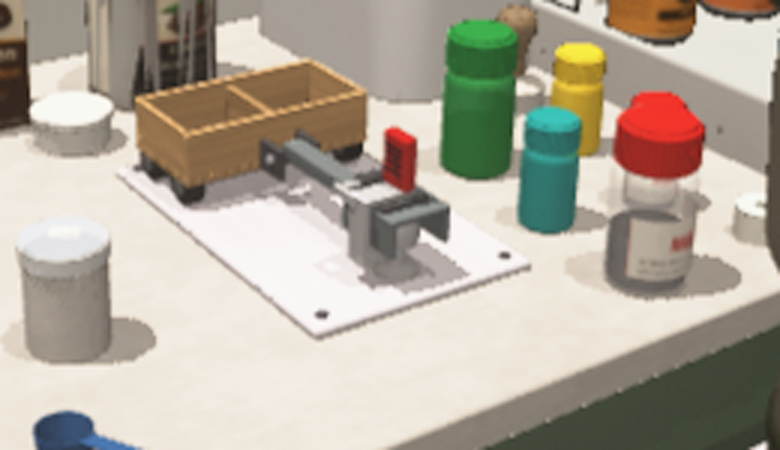

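```bash
cat > fit.py <<'E'
from h import *
from scipy.optimize import least_squares
s=load('side0.png'); c=load('scene0.png')
S=lambda u,v:np.array([u/3+130,v/3+160]); C=lambda u,v:np.array([u/3+180,v/3+180])
o=[(s,S(206,238),(-.15,.095,.008)),(s,S(315,360),(-.15,-.095,.008)),(s,S(671,238),(.15,-.095,.008)),
(s,S(523,75),(.133,.0835,.074)),(s,S(437,98),(.047,.0835,.074)),(s,S(651,157),(.133,-.0835,.074)),
(c,C(318,336),(-.15,.095,.008)),(c,C(530,265),(-.15,-.095,.008)),(c,C(118,172),(.15,.095,.008)),
(c,C(187,137),(.047,.0835,.074)),(c,C(137,97),(.133,.0835,.074)),(c,C(311,62),(.133,-.0835,.074)),(c,C(366,93),(.047,-.0835,.074))]
def W(p,P):
    a=p[2];return np.array([p[0]+np.cos(a)*P[0]-np.sin(a)*P[1],p[1]+np.sin(a)*P[0]+np.cos(a)*P[1],P[2]])
r=least_squares(lambda p:np.concatenate([proj(f,W(p,P))[0]-uv for f,uv,P in o]),[.7,0,0],loss='soft_l1')
print('wagon',r.x.round(4),r.fun.round(1))
for n,P in dict(L=(.09,.042,.034),R=(.09,-.042,.034),tab=(-.11,0,.097),hinge=(.03,0,.045)).items(): print(n,W(r.x,P).round(4))
def cyl(f,x,y,R,Rt,h):
    t=np.linspace(0,6.28,60); q=np.vstack([np.c_[x+rr*np.cos(t),y+rr*np.sin(t),0*t+z] for rr,z in((R,0),(Rt,h))])
    u=proj(f,q); return np.r_[u.min(0),u.max(0)]
def fc(n,bs,R,Rt,h):
    r=least_squares(lambda p:np.concatenate([(cyl(f,*p,R,Rt,h)-b) for f,b in bs]),[.7,0.],loss='soft_l1'); print(n,r.x.round(4),r.fun.round(1)); return r.x
B=lambda F,l,t,r,b:np.r_[F(l,t),F(r,b)]
fc('spice',[(s,B(S,453,340,527,494))],.022,.022,.088)
fc('shaker',[(s,B(S,183,33,259,150)),(c,B(C,16,218,111,362))],.028,.030,.082)
for n,uv,h in(('bigred',S(284,468),0),('turq',S(434,405),0),('green',S(585,370),0),('yellow',S(656,450),0),('roll',S(397,520),0.03),('mug',S(365,45),0)): print(n,ray(s,uv,h).round(3))
E
python3 fit.py
```

```text
wagon [ 0.5371 -0.0075 -0.0226] [-2.8 -2.9  0.3 -0.   0.2 -0.5 -0.2 -1.2 -1.9 -0.6 -0.2  0.7 -0.5 -1.3
  1.8 -1.5 -0.7 -1.5  0.3 -0.8 -0.4 -0.1  0.6 -1.6  1.5 -0.7]
L [0.628  0.0324 0.034 ]
R [ 0.6261 -0.0515  0.034 ]
tab [ 0.4271 -0.005   0.097 ]
hinge [ 0.5671 -0.0082  0.045 ]
spice [ 0.4226 -0.2459] [-0.6 -2.1  0.5  1.1]
shaker [0.4796 0.2288] [-0.1 -1.1 -0.  -0.1  0.1 -2.2  0.1  0.8]
bigred [ 0.32  -0.175  0.   ]
turq [ 0.431 -0.173  0.   ]
green [ 0.536 -0.195  0.   ]
yellow [ 0.524 -0.284  0.   ]
roll [ 0.337 -0.28   0.03 ]
mug [0.667 0.317 0.   ]
```

arm_command --rows '[{"wz": 8},{"wz": 8},{"wz": 8},{"wz": 8},{"wz": 8},{"wz": 8},{"wz": 8},{"wz": 7.7}]'

```text
schema error: expected keys grip, tx, ty, tz, wx, wy, wz
```

arm_command --rows '[{"tx": -0.042,"ty": 0.0158},{"tx": -0.042,"ty": 0.0158},{"tx": -0.042,"ty": 0.0158},{"tx": -0.042,"ty": 0.0158},{"tx": -0.042,"ty": 0.0158},{"tx": -0.042,"ty": 0.0158},{"tx": -0.042,"ty": 0.0158},{"tx": -0.042,"ty": 0.0158},{"tx": -0.042,"ty": 0.0158},{"tx": -0.042,"ty": 0.0158}]'

```text
schema error: expected keys grip, tx, ty, tz, wx, wy, wz
```

```bash
cat > st.py <<'E'
from h import *
from scipy.spatial.transform import Rotation as Ro
def st():
    o=bot.observe(); q=o['orientation']; R=Ro.from_quat([*q[1:],q[0]]).as_matrix()
    print('t',o['time'],'tcp',o['ee_pos'].round(4),'open',round(o['opening'],4),'F',o['wrist_force'].round(1),'q',o['q'].round(2)); print('axes x,y,z',R.T.round(3).tolist()); return o,R
def need(P):
    "tool-axes shift bringing TCP to P"
    o,R=st(); print('shift tx ty tz',(R.T@(np.array(P)-o['ee_pos'])).round(4))
E
python3 -c "
from st import *
need([.48,.229,.227]); f=save('wrist','w1.png')
print(proj(f,[[.48,.229,.082],[.48,.229,0],[.628,.0324,.034],[.4271,-.005,.117]]).round(0))"
```

```text
t 0.15 tcp [0.3217 0.6496 0.404 ] open 0.0854 F [ 0.  -0.6  0.6] q [-1.19  0.6  -0.    1.6   0.    0.94 -0.08]
axes x,y,z [[-0.896, 0.444, -0.0], [0.444, 0.896, -0.001], [-0.0, -0.001, -1.0]]
shift tx ty tz [-0.3285 -0.3064  0.1774]
[[  57.  425.]
 [  94.  374.]
 [  43.  488.]
 [-128.  483.]]
```

View pics/w1.png

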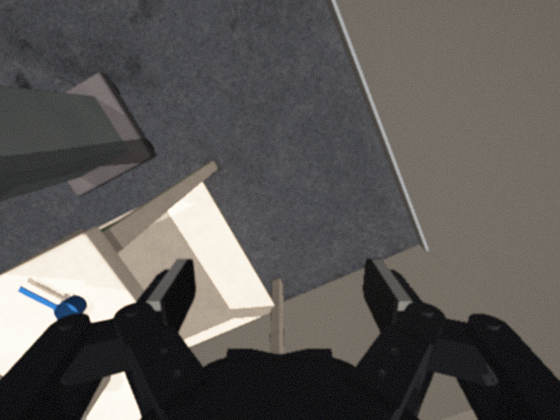

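That picture was taken before any move, because every row has to give all seven keys. It shows only the floor and the scoop at (70,305).

arm_command --rows '[{"grip": 0,"tx": 0,"ty": 0,"tz": 0,"wx": 0,"wy": 0,"wz": 8},{"grip": 0,"tx": 0,"ty": 0,"tz": 0,"wx": 0,"wy": 0,"wz": 8},{"grip": 0,"tx": 0,"ty": 0,"tz": 0,"wx": 0,"wy": 0,"wz": 8},{"grip": 0,"tx": 0,"ty": 0,"tz": 0,"wx": 0,"wy": 0,"wz": 8},{"grip": 0,"tx": 0,"ty": 0,"tz": 0,"wx": 0,"wy": 0,"wz": 8},{"grip": 0,"tx": 0,"ty": 0,"tz": 0,"wx": 0,"wy": 0,"wz": 8},{"grip": 0,"tx": 0,"ty": 0,"tz": 0,"wx": 0,"wy": 0,"wz": 8},{"grip": 0,"tx": 0,"ty": 0,"tz": 0,"wx": 0,"wy": 0,"wz": 7.7}]'

```text
time: 1.0
ee_pos: [0.3216, 0.6497, 0.4045]
orientation: [0.0, 0.709, 0.705, -0.0]
wrist_force: [-0.8, 0.8, -0.3]
opening: 0.0856
```

arm_command --rows '[{"grip": 0,"tx": -0.042,"ty": 0.0158,"tz": 0,"wx": 0,"wy": 0,"wz": 0},{"grip": 0,"tx": -0.042,"ty": 0.0158,"tz": 0,"wx": 0,"wy": 0,"wz": 0},{"grip": 0,"tx": -0.042,"ty": 0.0158,"tz": 0,"wx": 0,"wy": 0,"wz": 0},{"grip": 0,"tx": -0.042,"ty": 0.0158,"tz": 0,"wx": 0,"wy": 0,"wz": 0},{"grip": 0,"tx": -0.042,"ty": 0.0158,"tz": 0,"wx": 0,"wy": 0,"wz": 0},{"grip": 0,"tx": -0.042,"ty": 0.0158,"tz": 0,"wx": 0,"wy": 0,"wz": 0},{"grip": 0,"tx": -0.042,"ty": 0.0158,"tz": 0,"wx": 0,"wy": 0,"wz": 0},{"grip": 0,"tx": -0.042,"ty": 0.0158,"tz": 0,"wx": 0,"wy": 0,"wz": 0},{"grip": 0,"tx": -0.042,"ty": 0.0158,"tz": 0,"wx": 0,"wy": 0,"wz": 0},{"grip": 0,"tx": -0.042,"ty": 0.0158,"tz": 0,"wx": 0,"wy": 0,"wz": 0}]'

```text
time: 2.0
ee_pos: [0.4797, 0.2279, 0.4048]
orientation: [0.0, 0.707, 0.707, 0.0]
wrist_force: [0.2, 0.2, 0.7]
opening: 0.0856
```

```bash
python3 -c "
from st import *
need([.48,.229,.227]); f=save('wrist','w2.png')
print(proj(f,[[.48,.229,.082],[.48,.229,0],[.628,.0324,.034],[.4271,-.005,.117]]).round(0))"
```

```text
t 2.0 tcp [0.4797 0.2279 0.4048] open 0.0856 F [0.2 0.2 0.7] q [-0.79  0.38  0.33  2.06 -0.18  0.73 -0.35]
axes x,y,z [[0.0, 1.0, 0.0], [1.0, -0.0, 0.0], [0.0, 0.0, -1.0]]
shift tx ty tz [0.0011 0.0002 0.1778]
[[281. 193.]
 [280. 177.]
 [386. 320.]
 [236. 394.]]
```

View pics/w2.png

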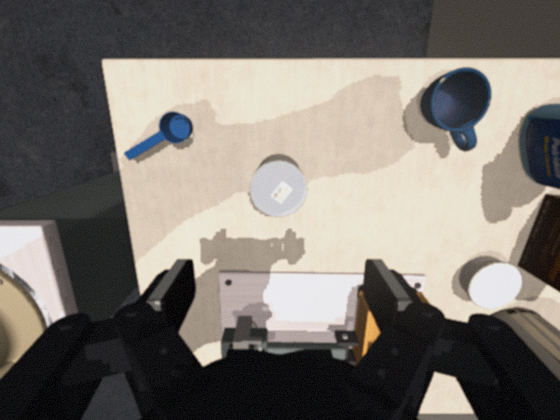

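Wrist view: shaker lid is centred at (278,188). The plate's +y edge runs from (219,273) to (424,274). I'll check this against the fit.

```bash
python3 -c "
from st import *
f=load('w2.png')
print('shaker',ray(f,(278,188),.08))
g=cv2.cvtColor(f['img'],cv2.COLOR_BGR2GRAY)
print(cv2.HoughCircles(cv2.medianBlur(g[140:235,230:330],3),cv2.HOUGH_GRADIENT,1,50,param1=80,param2=10,minRadius=23,maxRadius=33))
for uv in((219,273),(424,274)):print(ray(f,uv,.008))
import math
w=[.5371,-.0075,-.0226]
for P in((-.15,.095),(.15,.095)): print(w[0]+P[0]-math.sin(w[2])*P[1],w[1]+math.sin(w[2])*P[0]+P[1])
"
```

```text
shaker [0.47704972 0.23372315 0.08      ]
[[[48.5 50.5 30.2]]]
[0.39228889 0.09172367 0.008     ]
[0.68546084 0.08991591 0.008     ]
0.3892468172377141 0.09088971142796966
0.6892468172377142 0.08411028857203035
```

arm_command --rows '[{"grip": 0,"tx": 0.003,"ty": -0.002,"tz": 0.045,"wx": 0,"wy": 0,"wz": 0},{"grip": 0,"tx": 0,"ty": 0,"tz": 0.045,"wx": 0,"wy": 0,"wz": 0},{"grip": 0,"tx": 0,"ty": 0,"tz": 0.04,"wx": 0,"wy": 0,"wz": 0},{"grip": 0,"tx": 0,"ty": 0,"tz": 0.03,"wx": 0,"wy": 0,"wz": 0},{"grip": 0,"tx": 0,"ty": 0,"tz": 0.026,"wx": 0,"wy": 0,"wz": 0},{"grip": 0.6,"tx": 0,"ty": 0,"tz": 0,"wx": 0,"wy": 0,"wz": 0},{"grip": 0.6,"tx": 0,"ty": 0,"tz": 0,"wx": 0,"wy": 0,"wz": 0},{"grip": 0.6,"tx": 0,"ty": 0,"tz": 0,"wx": 0,"wy": 0,"wz": 0},{"grip": 0.6,"tx": 0,"ty": 0,"tz": 0,"wx": 0,"wy": 0,"wz": 0},{"grip": 0.6,"tx": 0,"ty": 0,"tz": 0,"wx": 0,"wy": 0,"wz": 0}]' --newtons 30

```text
time: 3.05
ee_pos: [0.4775, 0.2328, 0.2198]
orientation: [0.0, 0.707, 0.707, 0.001]
wrist_force: [0.1, -0.4, -2.0]
opening: 0.0586
```

arm_command --rows '[{"grip": 0.6,"tx": 0,"ty": 0,"tz": -0.02,"wx": 0,"wy": 0,"wz": 0},{"grip": 0.6,"tx": 0,"ty": 0,"tz": -0.04,"wx": 0,"wy": 0,"wz": 0},{"grip": 0.6,"tx": 0,"ty": 0,"tz": -0.04,"wx": 0,"wy": 0,"wz": 0},{"grip": 0.6,"tx": -0.02,"ty": 0.015,"tz": -0.02,"wx": 0,"wy": 0,"wz": 0},{"grip": 0.6,"tx": -0.036,"ty": 0.027,"tz": 0,"wx": 0,"wy": 0,"wz": 0},{"grip": 0.6,"tx": -0.036,"ty": 0.027,"tz": 0,"wx": 0,"wy": 0,"wz": 0},{"grip": 0.6,"tx": -0.036,"ty": 0.027,"tz": 0,"wx": 0,"wy": 0,"wz": 0},{"grip": 0.6,"tx": -0.036,"ty": 0.027,"tz": 0,"wx": 0,"wy": 0,"wz": 0},{"grip": 0.6,"tx": -0.034,"ty": 0.027,"tz": 0,"wx": 0,"wy": 0,"wz": 0},{"grip": 0.6,"tx": 0,"ty": 0,"tz": 0,"wx": 0,"wy": 0,"wz": 0}]'

```text
time: 4.05
ee_pos: [0.6298, 0.0282, 0.3398]
orientation: [0.003, 0.71, 0.704, 0.0]
wrist_force: [-0.0, 0.4, -1.3]
opening: 0.0586
```

```bash
python3 -c "
from st import *
need([.628,.0324,.253])
a=save('side','s3.png')
b=save('scene','sc3.png')
i=cv2.resize(a['img'][100:250,210:400],(760,600))
j=cv2.resize(b['img'][130:280,180:370],(760,600))
cv2.imwrite('pics/c3.png',np.hstack([cv2.resize(i,(400,316)),cv2.resize(j,(400,316))]))"
```

```text
t 4.05 tcp [0.6298 0.0282 0.3398] open 0.0586 F [-0.   0.4 -1.3] q [-0.31  0.57  0.27  1.9  -0.22  0.7   0.08]
axes x,y,z [[0.008, 1.0, -0.003], [1.0, -0.008, 0.004], [0.004, -0.003, -1.0]]
shift tx ty tz [ 0.0045 -0.0022  0.0867]
```

View pics/c3.png

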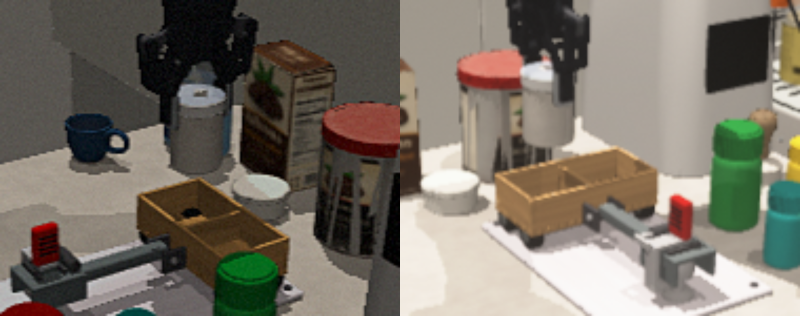

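Both views show the shaker upright in the gripper, and both cells empty. The shaker axis is at side column 304 and scene column 250. I'll check that against the measured pose.

```bash
python3 -c "
from st import *
st()
for n in('s3.png','sc3.png'):
  f=load(n); print(proj(f,[[.630,.0282,.196],[.630,.0282,.15]]),proj(f,[[.635,.0282,.17],[.63,.0332,.17],[.63,.0282,.17]])[:,0])
"
```

```text
t 4.15 tcp [0.6272 0.0333 0.3389] open 0.0583 F [-0.3 -0.3 -1.5] q [-0.32  0.57  0.27  1.9  -0.22  0.7   0.07]
axes x,y,z [[0.003, 1.0, -0.0], [1.0, -0.003, 0.0], [0.0, -0.0, -1.0]]
[[302.25329417 146.36958801]
 [301.58751531 165.37902905]] [303.69959283 300.58976076 301.87395713]
[[249.86317016 164.73005688]
 [250.09390668 183.80691097]] [248.88199119 248.11070447 249.99441919]
```

arm_command --rows '[{"grip": 0.6,"tx": 0,"ty": 0,"tz": 0.025,"wx": 0,"wy": 0,"wz": 0},{"grip": 0.6,"tx": 0,"ty": 0,"tz": 0.03,"wx": 0,"wy": 0,"wz": 0},{"grip": 0.6,"tx": 0,"ty": 0,"tz": 0.018,"wx": 0,"wy": 0,"wz": 0},{"grip": 0.6,"tx": 0,"ty": 0,"tz": 0.006,"wx": 0,"wy": 0,"wz": 0},{"grip": 0.6,"tx": 0,"ty": 0,"tz": 0.003,"wx": 0,"wy": 0,"wz": 0},{"grip": 0.6,"tx": 0,"ty": 0,"tz": 0.002,"wx": 0,"wy": 0,"wz": 0},{"grip": 0.6,"tx": 0,"ty": 0,"tz": 0.001,"wx": 0,"wy": 0,"wz": 0},{"grip": 0.6,"tx": 0,"ty": 0,"tz": 0,"wx": 0,"wy": 0,"wz": 0}]'

```text
time: 4.95
ee_pos: [0.6274, 0.0346, 0.2544]
orientation: [0.0, 0.707, 0.707, 0.0]
wrist_force: [-0.2, 0.8, -0.2]
opening: 0.0588
```

arm_command --rows '[{"grip": 0.6,"tx": 0,"ty": 0,"tz": 0.001,"wx": 0,"wy": 0,"wz": 0},{"grip": 0.6,"tx": 0,"ty": 0,"tz": 0,"wx": 0,"wy": 0,"wz": 0}]'

```text
time: 5.15
ee_pos: [0.6276, 0.0343, 0.254]
orientation: [0.0, 0.707, 0.707, 0.001]
wrist_force: [-0.7, -0.2, 7.7]
opening: 0.0585
```

arm_command --rows '[{"grip": 0.2,"tx": 0,"ty": 0,"tz": 0,"wx": 0,"wy": 0,"wz": 0},{"grip": 0.1,"tx": 0,"ty": 0,"tz": 0,"wx": 0,"wy": 0,"wz": 0},{"grip": 0.05,"tx": 0,"ty": 0,"tz": 0,"wx": 0,"wy": 0,"wz": 0},{"grip": 0.05,"tx": 0,"ty": 0,"tz": -0.02,"wx": 0,"wy": 0,"wz": 0},{"grip": 0.05,"tx": 0,"ty": 0,"tz": -0.04,"wx": 0,"wy": 0,"wz": 0},{"grip": 0.05,"tx": 0,"ty": 0,"tz": -0.045,"wx": 0,"wy": 0,"wz": 0},{"grip": 0.05,"tx": -0.02,"ty": -0.02,"tz": -0.03,"wx": 0,"wy": 0,"wz": 0},{"grip": 0.05,"tx": -0.035,"ty": -0.03,"tz": 0,"wx": 0,"wy": 0,"wz": 0},{"grip": 0.05,"tx": -0.035,"ty": -0.03,"tz": 0,"wx": 0,"wy": 0,"wz": 0},{"grip": 0.05,"tx": -0.035,"ty": -0.03,"tz": 0,"wx": 0,"wy": 0,"wz": 0}]'

```text
time: 6.15
ee_pos: [0.5159, -0.0914, 0.388]
orientation: [0.0, 0.707, 0.707, 0.0]
wrist_force: [1.0, -0.5, 0.5]
opening: 0.0808
```

arm_command --rows '[{"grip": 0.05,"tx": -0.035,"ty": -0.03,"tz": 0,"wx": 0,"wy": 0,"wz": 0},{"grip": 0.05,"tx": -0.035,"ty": -0.03,"tz": 0,"wx": 0,"wy": 0,"wz": 0},{"grip": 0.05,"tx": -0.035,"ty": -0.025,"tz": 0,"wx": 0,"wy": 0,"wz": 0},{"grip": 0.05,"tx": -0.025,"ty": -0.01,"tz": 0,"wx": 0,"wy": 0,"wz": 0},{"grip": 0.05,"tx": 0,"ty": 0,"tz": 0,"wx": 0,"wy": 0,"wz": 0}]'

```text
time: 6.65
ee_pos: [0.4201, -0.2236, 0.3881]
orientation: [0.001, 0.709, 0.705, -0.0]
wrist_force: [0.3, 0.2, 0.8]
opening: 0.0812
```

```bash
python3 -c "
from st import *
need([.4226,-.2459,.22]); f=save('wrist','w4.png')
print(proj(f,[[.4226,-.2459,.088],[.4226,-.2459,0],[.626,-.0515,.034],[.628,.0324,.116]]).round(0))"
```

```text
t 6.65 tcp [ 0.4201 -0.2236  0.3881] open 0.0812 F [0.3 0.2 0.8] q [ 0.13  0.34  0.31  2.19 -0.17  0.64  0.56]
axes x,y,z [[0.007, 1.0, -0.001], [1.0, -0.007, 0.0], [0.0, -0.001, -1.0]]
shift tx ty tz [-0.0221  0.0026  0.1682]
[[ 283.  221.]
 [ 282.  197.]
 [ 492.   12.]
 [ 619. -194.]]
```

View pics/w4.png

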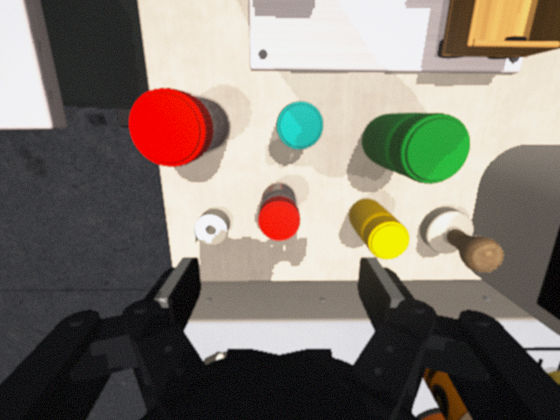

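Wrist view: the small red cap is at (279,218) and is clearly smaller than the large one at (172,127). The plate's -y edge runs from (249,70) to (519,73).

```bash
python3 -c "
from st import *
f=load('w4.png')
print('spice',ray(f,(279,218),.088))
for uv in((249,70),(519,73)):print(ray(f,uv,.008))
import math
w=[.5371,-.0075,-.0226]
for P in((-.15,-.095),(.15,-.095)): print(w[0]+P[0]-math.sin(w[2])*P[1],w[1]+math.sin(w[2])*P[0]+P[1])
need([.421,-.245,.219])
"
```

```text
spice [ 0.4183505  -0.24270473  0.088     ]
[ 0.38627251 -0.09774679  0.008     ]
[ 0.68489772 -0.10284767  0.008     ]
0.3849531827622859 -0.09911028857203034
0.6849531827622859 -0.10588971142796966
t 6.7 tcp [ 0.4212 -0.2219  0.3879] open 0.0812 F [0.5 0.8 0.1] q [ 0.13  0.34  0.31  2.19 -0.17  0.64  0.56]
axes x,y,z [[0.005, 1.0, -0.0], [1.0, -0.005, 0.0], [0.0, -0.0, -1.0]]
shift tx ty tz [-0.0231 -0.0002  0.1689]
```

arm_command --rows '[{"grip": 0.1,"tx": -0.022,"ty": -0.001,"tz": 0.02,"wx": 0,"wy": 0,"wz": 0},{"grip": 0.1,"tx": 0,"ty": 0,"tz": 0.045,"wx": 0,"wy": 0,"wz": 0},{"grip": 0.1,"tx": 0,"ty": 0,"tz": 0.045,"wx": 0,"wy": 0,"wz": 0},{"grip": 0.1,"tx": 0,"ty": 0,"tz": 0.035,"wx": 0,"wy": 0,"wz": 0},{"grip": 0.1,"tx": 0,"ty": 0,"tz": 0.021,"wx": 0,"wy": 0,"wz": 0},{"grip": 0.3,"tx": 0,"ty": 0,"tz": 0,"wx": 0,"wy": 0,"wz": 0},{"grip": 0.7,"tx": 0,"ty": 0,"tz": 0,"wx": 0,"wy": 0,"wz": 0},{"grip": 0.7,"tx": 0,"ty": 0,"tz": 0,"wx": 0,"wy": 0,"wz": 0},{"grip": 0.7,"tx": 0,"ty": 0,"tz": 0,"wx": 0,"wy": 0,"wz": 0},{"grip": 0.7,"tx": 0,"ty": 0,"tz": 0,"wx": 0,"wy": 0,"wz": 0}]' --newtons 30

```text
time: 7.7
ee_pos: [0.4214, -0.2423, 0.2227]
orientation: [0.001, 0.707, 0.707, 0.0]
wrist_force: [-0.2, -0.8, -0.9]
opening: 0.0419
```

arm_command --rows '[{"grip": 0.7,"tx": 0,"ty": 0,"tz": -0.02,"wx": 0,"wy": 0,"wz": 0},{"grip": 0.7,"tx": 0,"ty": 0,"tz": -0.045,"wx": 0,"wy": 0,"wz": 0},{"grip": 0.7,"tx": 0,"ty": 0,"tz": -0.045,"wx": 0,"wy": 0,"wz": 0},{"grip": 0.7,"tx": 0,"ty": 0,"tz": -0.04,"wx": 0,"wy": 0,"wz": 0},{"grip": 0.7,"tx": 0,"ty": 0,"tz": 0,"wx": 0,"wy": 0,"wz": 0}]'

```text
time: 8.2
ee_pos: [0.4215, -0.243, 0.3768]
orientation: [0.004, 0.707, 0.707, 0.002]
wrist_force: [0.1, -0.2, -0.9]
opening: 0.0423
```

```bash
python3 -c "
from st import *
need([.6265,-.0505,.375])"
```

```text
t 8.2 tcp [ 0.4215 -0.243   0.3768] open 0.0423 F [ 0.1 -0.2 -0.9] q [ 0.16  0.37  0.33  2.18 -0.21  0.61  0.64]
axes x,y,z [[0.001, 1.0, -0.003], [1.0, -0.001, 0.008], [0.008, -0.003, -1.0]]
shift tx ty tz [0.1927 0.2048 0.003 ]
```

arm_command --rows '[{"grip": 0.7,"tx": 0.027,"ty": 0.015,"tz": 0,"wx": 0,"wy": 0,"wz": 0},{"grip": 0.7,"tx": 0.03,"ty": 0.025,"tz": 0,"wx": 0,"wy": 0,"wz": 0},{"grip": 0.7,"tx": 0.03,"ty": 0.03,"tz": 0,"wx": 0,"wy": 0,"wz": 0},{"grip": 0.7,"tx": 0.03,"ty": 0.035,"tz": 0,"wx": 0,"wy": 0,"wz": 0},{"grip": 0.7,"tx": 0.03,"ty": 0.035,"tz": 0,"wx": 0,"wy": 0,"wz": 0},{"grip": 0.7,"tx": 0.026,"ty": 0.035,"tz": 0,"wx": 0,"wy": 0,"wz": 0},{"grip": 0.7,"tx": 0.02,"ty": 0.03,"tz": 0,"wx": 0,"wy": 0,"wz": 0},{"grip": 0.7,"tx": 0,"ty": 0,"tz": 0,"wx": 0,"wy": 0,"wz": 0},{"grip": 0.7,"tx": 0,"ty": 0,"tz": 0,"wx": 0,"wy": 0,"wz": 0}]'

```text
time: 9.1
ee_pos: [0.6261, -0.0489, 0.371]
orientation: [-0.0, 0.707, 0.707, -0.0]
wrist_force: [-1.2, -0.8, -0.4]
opening: 0.0414
```

```bash
python3 -c "
from st import *
need([.6265,-.0505,.257])
a=save('side','s5.png')
b=save('scene','sc5.png')
i=a['img'][130:250,250:400]; j=b['img'][120:240,200:350]
cv2.imwrite('pics/c5.png',cv2.resize(np.hstack([i,j]),(800,320)))"
```

```text
t 9.1 tcp [ 0.6261 -0.0489  0.371 ] open 0.0414 F [-1.2 -0.8 -0.4] q [-0.23  0.54  0.32  1.88 -0.24  0.77  0.22]
axes x,y,z [[-0.001, 1.0, -0.0], [1.0, 0.001, -0.001], [-0.001, -0.0, -1.0]]
shift tx ty tz [-0.0016  0.0005  0.114 ]
```

View pics/c5.png

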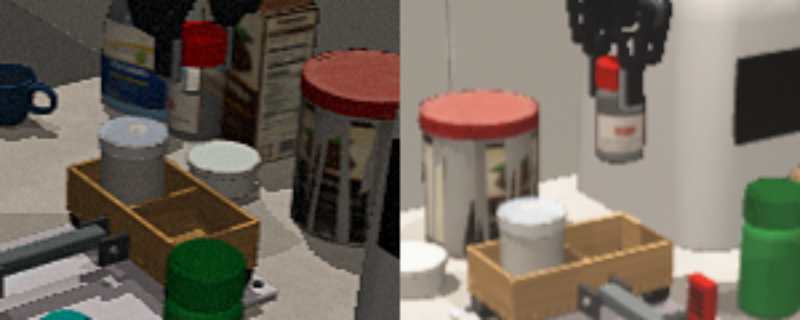

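The shaker stands upright in the left cell, with its lid at (133,135) in the left half. The spice hangs straight above the right cell. Lowering it now.

arm_command --rows '[{"grip": 0.7,"tx": -0.002,"ty": 0,"tz": 0.025,"wx": 0,"wy": 0,"wz": 0},{"grip": 0.7,"tx": 0,"ty": 0,"tz": 0.035,"wx": 0,"wy": 0,"wz": 0},{"grip": 0.7,"tx": 0,"ty": 0,"tz": 0.03,"wx": 0,"wy": 0,"wz": 0},{"grip": 0.7,"tx": 0,"ty": 0,"tz": 0.015,"wx": 0,"wy": 0,"wz": 0},{"grip": 0.7,"tx": 0,"ty": 0,"tz": 0.006,"wx": 0,"wy": 0,"wz": 0},{"grip": 0.7,"tx": 0,"ty": 0,"tz": 0.002,"wx": 0,"wy": 0,"wz": 0},{"grip": 0.7,"tx": 0,"ty": 0,"tz": 0,"wx": 0,"wy": 0,"wz": 0}]'

```text
time: 9.9
ee_pos: [0.6264, -0.0519, 0.2596]
orientation: [0.0, 0.708, 0.707, 0.0]
wrist_force: [-0.3, -0.8, -0.3]
opening: 0.042
```

arm_command --rows '[{"grip": 0.7,"tx": 0,"ty": 0,"tz": 0.001,"wx": 0,"wy": 0,"wz": 0},{"grip": 0.7,"tx": 0,"ty": 0,"tz": 0,"wx": 0,"wy": 0,"wz": 0}]'

```text
time: 10.1
ee_pos: [0.6264, -0.0515, 0.2586]
orientation: [0.001, 0.707, 0.707, 0.001]
wrist_force: [0.1, -0.0, -0.1]
opening: 0.0421
```

arm_command --rows '[{"grip": 0.7,"tx": 0,"ty": 0,"tz": 0.001,"wx": 0,"wy": 0,"wz": 0},{"grip": 0.7,"tx": 0,"ty": 0,"tz": 0.001,"wx": 0,"wy": 0,"wz": 0},{"grip": 0.7,"tx": 0,"ty": 0,"tz": 0,"wx": 0,"wy": 0,"wz": 0}]'

```text
time: 10.4
ee_pos: [0.6264, -0.0516, 0.2573]
orientation: [0.0, 0.707, 0.707, 0.001]
wrist_force: [-3.6, 0.8, 14.1]
opening: 0.0421
```

arm_command --rows '[{"grip": 0.7,"tx": 0,"ty": 0,"tz": -0.001,"wx": 0,"wy": 0,"wz": 0},{"grip": 0.4,"tx": 0,"ty": 0,"tz": 0,"wx": 0,"wy": 0,"wz": 0},{"grip": 0.3,"tx": 0,"ty": 0,"tz": 0,"wx": 0,"wy": 0,"wz": 0},{"grip": 0.3,"tx": 0,"ty": 0,"tz": 0,"wx": 0,"wy": 0,"wz": 0},{"grip": 0.3,"tx": 0,"ty": 0,"tz": -0.02,"wx": 0,"wy": 0,"wz": 0},{"grip": 0.3,"tx": 0,"ty": 0,"tz": -0.045,"wx": 0,"wy": 0,"wz": 0},{"grip": 0.3,"tx": 0,"ty": 0,"tz": -0.04,"wx": 0,"wy": 0,"wz": 0}]'

```text
time: 11.1
ee_pos: [0.6261, -0.0516, 0.3625]
orientation: [-0.0, 0.707, 0.707, -0.001]
wrist_force: [0.6, 0.5, 0.6]
opening: 0.0594
```

```bash
python3 -c "
from st import *
need([.4285,-.004,.36])"
```

```text
t 11.1 tcp [ 0.6261 -0.0516  0.3625] open 0.0594 F [0.6 0.5 0.6] q [-0.22  0.55  0.32  1.88 -0.24  0.75  0.23]
axes x,y,z [[0.001, 1.0, -0.0], [1.0, -0.001, -0.001], [-0.001, -0.0, -1.0]]
shift tx ty tz [ 0.0474 -0.1976  0.0028]
```

arm_command --rows '[{"grip": 0.3,"tx": 0.012,"ty": -0.045,"tz": 0,"wx": 0,"wy": 0,"wz": 0},{"grip": 0.3,"tx": 0.012,"ty": -0.045,"tz": 0,"wx": 0,"wy": 0,"wz": 0},{"grip": 0.3,"tx": 0.012,"ty": -0.045,"tz": 0,"wx": 0,"wy": 0,"wz": 0},{"grip": 0.3,"tx": 0.011,"ty": -0.04,"tz": 0,"wx": 0,"wy": 0,"wz": 0},{"grip": 0.3,"tx": 0,"ty": -0.018,"tz": 0,"wx": 0,"wy": 0,"wz": -4.9},{"grip": 0.3,"tx": 0,"ty": 0,"tz": 0,"wx": 0,"wy": 0,"wz": -8},{"grip": 0.3,"tx": 0,"ty": 0,"tz": 0,"wx": 0,"wy": 0,"wz": -8},{"grip": 0.3,"tx": 0,"ty": 0,"tz": 0,"wx": 0,"wy": 0,"wz": -8},{"grip": 0.3,"tx": 0,"ty": 0,"tz": 0,"wx": 0,"wy": 0,"wz": -8},{"grip": 0.3,"tx": 0,"ty": 0,"tz": 0,"wx": 0,"wy": 0,"wz": -8}]'

```text
time: 12.1
ee_pos: [0.4332, -0.0044, 0.3617]
orientation: [0.0, 0.381, 0.924, -0.0]
wrist_force: [-0.2, -0.3, -1.0]
opening: 0.0598
```

arm_command --rows '[{"grip": 0.3,"tx": 0,"ty": 0,"tz": 0,"wx": 0,"wy": 0,"wz": -8},{"grip": 0.3,"tx": 0,"ty": 0,"tz": 0,"wx": 0,"wy": 0,"wz": -8},{"grip": 0.3,"tx": 0,"ty": 0,"tz": 0,"wx": 0,"wy": 0,"wz": -8},{"grip": 0.3,"tx": 0,"ty": 0,"tz": 0,"wx": 0,"wy": 0,"wz": -8},{"grip": 0.3,"tx": 0,"ty": 0,"tz": 0,"wx": 0,"wy": 0,"wz": -8},{"grip": 0.3,"tx": 0,"ty": 0,"tz": 0,"wx": 0,"wy": 0,"wz": -4},{"grip": 0.3,"tx": 0,"ty": 0,"tz": 0,"wx": 0,"wy": 0,"wz": 0}]'

```text
time: 12.8
ee_pos: [0.4332, -0.0046, 0.3616]
orientation: [-0.0, 0.01, 1.0, 0.0]
wrist_force: [-0.7, -0.2, 0.7]
opening: 0.0596
```

```bash
python3 -c "
from st import *
f=save('wrist','w6.png')
s=save('side','s6.png')
P=[[.4271,-.005,.117],[.4271,-.005,.076],[.628,.0324,.116],[.626,-.0515,.122]]
print(proj(f,P).round(0),proj(s,P).round(0))
m=lambda f:cv2.inRange(cv2.cvtColor(f['img'],cv2.COLOR_BGR2HSV),(0,150,60),(8,255,255))|cv2.inRange(cv2.cvtColor(f['img'],cv2.COLOR_BGR2HSV),(172,150,60),(180,255,255))
for g in(f,s):
  n,_,S,c=cv2.connectedComponentsWithStats(m(g)); print([(S[k].tolist(),c[k].round(1).tolist()) for k in range(1,n) if S[k,4]>40])
cv2.imwrite('pics/c6.png',np.hstack([cv2.resize(f['img'],(400,300)),cv2.resize(s['img'][130:280,190:390],(400,300))]))
need([.431,-.004,.252])"
```

```text
[[277. 213.]
 [277. 199.]
 [319. 404.]
 [234. 410.]] [[230. 207.]
 [230. 224.]
 [299. 179.]
 [321. 191.]]
[([2, 33, 114, 97, 8463], [57.3, 82.7]), ([273, 188, 15, 42, 510], [280.1, 210.4])]
[([368, 151, 30, 15, 160], [384.0, 158.2]), ([374, 168, 25, 6, 80], [386.7, 170.4]), ([312, 187, 20, 18, 296], [321.8, 195.7]), ([225, 205, 13, 21, 145], [230.2, 215.2]), ([207, 243, 34, 34, 931], [223.6, 259.4])]
t 12.9 tcp [ 0.4332 -0.0045  0.3616] open 0.0598 F [-0.1  0.1  0.1] q [-0.03  0.33 -0.11  2.28  0.07  0.54  1.35]
axes x,y,z [[-1.0, 0.023, 0.0], [0.023, 1.0, 0.0], [-0.0, 0.0, -1.0]]
shift tx ty tz [0.0022 0.0005 0.1096]
```

View pics/c6.png

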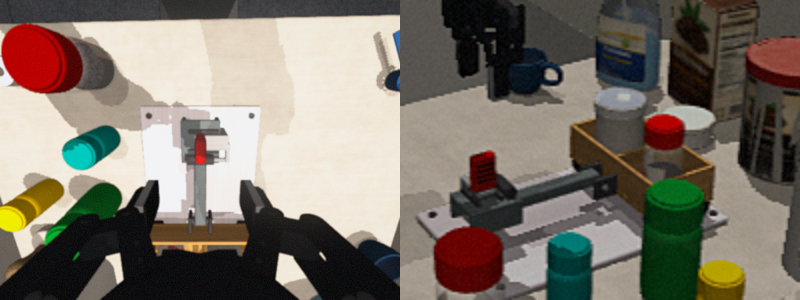

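Both jars stand upright in the crate. The tab is at wrist (280,210) and side (230,215), within about 2 mm of the prediction. Next I grip it.

arm_command --rows '[{"grip": 0.4,"tx": 0.002,"ty": 0.0015,"tz": 0.035,"wx": 0,"wy": 0,"wz": 0},{"grip": 0.4,"tx": 0,"ty": 0,"tz": 0.04,"wx": 0,"wy": 0,"wz": 0},{"grip": 0.4,"tx": 0,"ty": 0,"tz": 0.02,"wx": 0,"wy": 0,"wz": 0},{"grip": 0.4,"tx": 0,"ty": 0,"tz": 0.01,"wx": 0,"wy": 0,"wz": 0},{"grip": 0.7,"tx": 0,"ty": 0,"tz": 0,"wx": 0,"wy": 0,"wz": 0},{"grip": 1,"tx": 0,"ty": 0,"tz": 0,"wx": 0,"wy": 0,"wz": 0},{"grip": 1,"tx": 0,"ty": 0,"tz": 0,"wx": 0,"wy": 0,"wz": 0},{"grip": 1,"tx": 0,"ty": 0,"tz": 0,"wx": 0,"wy": 0,"wz": 0},{"grip": 1,"tx": 0,"ty": 0,"tz": 0,"wx": 0,"wy": 0,"wz": 0},{"grip": 1,"tx": 0,"ty": 0,"tz": 0,"wx": 0,"wy": 0,"wz": 0}]' --newtons 70

```text
time: 13.9
ee_pos: [0.4315, -0.0032, 0.2577]
orientation: [0.001, 0.01, 1.0, -0.0]
wrist_force: [-0.4, -3.8, 9.5]
opening: 0.0108
```

```bash
python3 -c "
from st import *
st()"
```

```text
t 13.9 tcp [ 0.4315 -0.0032  0.2577] open 0.0108 F [-0.4 -3.8  9.5] q [-0.08  0.53 -0.06  2.38  0.13  0.23  1.29]
axes x,y,z [[-1.0, 0.021, -0.002], [0.021, 1.0, -0.0], [0.002, -0.0, -1.0]]
```

arm_command --rows '[{"grip": 1,"tx": 0,"ty": 0.003,"tz": -0.0005,"wx": 0,"wy": 0,"wz": 0},{"grip": 1,"tx": 0,"ty": 0.003,"tz": 0,"wx": 0,"wy": 0,"wz": 0},{"grip": 1,"tx": 0,"ty": 0.003,"tz": 0,"wx": 0,"wy": 0,"wz": 0},{"grip": 1,"tx": 0,"ty": 0.002,"tz": 0,"wx": 0,"wy": 0,"wz": 0},{"grip": 1,"tx": 0,"ty": 0.001,"tz": 0,"wx": 0,"wy": 0,"wz": 0},{"grip": 1,"tx": 0,"ty": 0,"tz": 0,"wx": 0,"wy": 0,"wz": 0},{"grip": 1,"tx": 0,"ty": 0,"tz": 0,"wx": 0,"wy": 0,"wz": 0}]'

```text
time: 14.6
ee_pos: [0.4317, 0.0081, 0.2578]
orientation: [0.001, 0.011, 1.0, -0.001]
wrist_force: [0.4, -7.7, 1.2]
opening: 0.0107
```

arm_command --rows '[{"grip": 1,"tx": 0,"ty": 0.001,"tz": 0,"wx": 0,"wy": 0,"wz": 0},{"grip": 1,"tx": 0,"ty": 0.001,"tz": 0,"wx": 0,"wy": 0,"wz": 0},{"grip": 1,"tx": 0,"ty": 0.0005,"tz": 0,"wx": 0,"wy": 0,"wz": 0},{"grip": 1,"tx": 0,"ty": 0,"tz": 0,"wx": 0,"wy": 0,"wz": 0},{"grip": 1,"tx": 0,"ty": 0,"tz": 0,"wx": 0,"wy": 0,"wz": 0}]'

```text
time: 15.1
ee_pos: [0.4318, 0.0104, 0.2578]
orientation: [0.001, 0.011, 1.0, -0.001]
wrist_force: [1.5, -8.5, 0.5]
opening: 0.0112
```

```bash
python3 - <<'E'
from st import *
o,R=st()
# arc about hinge: total theta 0.39 in N steps; per-row tool shift
h=np.array([.5671,-.0082,.045]); N=16; th=.39; a=-.0226
ax=np.array([-np.sin(a),np.cos(a),0])
p=o['ee_pos'];Rc=R
for k in (1,2,N):
    d=Ro.from_rotvec(ax*th*k/N).as_matrix(); print(k,(h+d@(p-h)).round(4))
d=Ro.from_rotvec(ax*th/N).as_matrix()
print('row shift tool',(R.T@(h+d@(p-h)-p)).round(5),'turn tool deg',np.degrees(R.T@ax*th/N).round(3))
E
```

```text
t 15.1 tcp [0.4318 0.0104 0.2578] open 0.0112 F [ 1.5 -8.5  0.5] q [-0.12  0.53 -0.05  2.38  0.12  0.23  1.27]
axes x,y,z [[-1.0, 0.022, -0.001], [0.022, 1.0, -0.001], [0.001, -0.001, -1.0]]
1 [0.437  0.0103 0.261 ]
2 [0.4423 0.0102 0.2641]
16 [0.5229 0.0084 0.2934]
row shift tool [-5.23e-03 -1.00e-05 -3.24e-03] turn tool deg [-1.000e-03  1.397e+00 -2.000e-03]
```

arm_command --rows '[{"grip": 1,"tx": -0.0052,"ty": 0,"tz": -0.0032,"wx": 0,"wy": 1.4,"wz": 0},{"grip": 1,"tx": -0.0052,"ty": 0,"tz": -0.0032,"wx": 0,"wy": 1.4,"wz": 0},{"grip": 1,"tx": -0.0052,"ty": 0,"tz": -0.0032,"wx": 0,"wy": 1.4,"wz": 0},{"grip": 1,"tx": -0.0052,"ty": 0,"tz": -0.0032,"wx": 0,"wy": 1.4,"wz": 0},{"grip": 1,"tx": 0,"ty": 0,"tz": 0,"wx": 0,"wy": 0,"wz": 0}]'

```text
time: 15.6
ee_pos: [0.4533, 0.0097, 0.2698]
orientation: [-0.049, 0.011, 0.999, -0.0]
wrist_force: [0.2, -8.0, -1.2]
opening: 0.0113
```

```bash
python3 - <<'E'
from st import *
o,R=st(); s=save('side','s7.png')
m=cv2.inRange(cv2.cvtColor(s['img'],cv2.COLOR_BGR2HSV),(0,150,60),(8,255,255))
n,_,S,c=cv2.connectedComponentsWithStats(m); print([(S[k].tolist()) for k in range(1,n) if S[k,4]>15])
E
```

```text
t 15.6 tcp [0.4533 0.0097 0.2698] open 0.0113 F [ 0.2 -8.  -1.2] q [-0.07  0.53 -0.11  2.29  0.09  0.42  1.3 ]
axes x,y,z [[-0.995, 0.022, 0.098], [0.022, 1.0, -0.001], [-0.098, 0.001, -0.995]]
[[368, 150, 36, 16, 217], [379, 167, 21, 7, 62], [312, 187, 20, 18, 288], [224, 198, 8, 19, 61], [207, 243, 34, 34, 880], [210, 296, 6, 5, 16]]
```

arm_command --rows '[{"grip": 1,"tx": -0.0052,"ty": 0,"tz": -0.0032,"wx": 0,"wy": 1.4,"wz": 0},{"grip": 1,"tx": -0.0052,"ty": 0,"tz": -0.0032,"wx": 0,"wy": 1.4,"wz": 0},{"grip": 1,"tx": -0.0052,"ty": 0,"tz": -0.0032,"wx": 0,"wy": 1.4,"wz": 0},{"grip": 1,"tx": -0.0052,"ty": 0,"tz": -0.0032,"wx": 0,"wy": 1.4,"wz": 0},{"grip": 1,"tx": -0.0052,"ty": 0,"tz": -0.0032,"wx": 0,"wy": 1.4,"wz": 0},{"grip": 1,"tx": -0.0052,"ty": 0,"tz": -0.0032,"wx": 0,"wy": 1.4,"wz": 0},{"grip": 1,"tx": -0.0052,"ty": 0,"tz": -0.0032,"wx": 0,"wy": 1.4,"wz": 0},{"grip": 1,"tx": -0.0052,"ty": 0,"tz": -0.0032,"wx": 0,"wy": 1.4,"wz": 0},{"grip": 1,"tx": 0,"ty": 0,"tz": 0,"wx": 0,"wy": 0,"wz": 0}]'

```text
time: 16.55
ee_pos: [0.4987, 0.0087, 0.2875]
orientation: [-0.146, 0.011, 0.989, 0.001]
wrist_force: [-0.7, -7.9, 1.8]
opening: 0.0108
```

arm_command --rows '[{"grip": 1,"tx": -0.0052,"ty": 0,"tz": -0.0032,"wx": 0,"wy": 1.4,"wz": 0},{"grip": 1,"tx": -0.0052,"ty": 0,"tz": -0.0032,"wx": 0,"wy": 1.4,"wz": 0},{"grip": 1,"tx": -0.0052,"ty": 0,"tz": -0.0032,"wx": 0,"wy": 1.4,"wz": 0},{"grip": 1,"tx": -0.0052,"ty": 0,"tz": -0.0032,"wx": 0,"wy": 1.4,"wz": 0},{"grip": 1,"tx": 0,"ty": 0,"tz": 0,"wx": 0,"wy": 0,"wz": 0},{"grip": 1,"tx": 0,"ty": 0,"tz": 0,"wx": 0,"wy": 0,"wz": 0}]'

```text
time: 17.15
ee_pos: [0.5222, 0.0081, 0.293]
orientation: [-0.194, 0.01, 0.981, 0.001]
wrist_force: [-0.6, -8.3, 4.9]
opening: 0.0111
```

```bash
python3 - <<'E'
from st import *
o,R=st(); print('grasp',(o['ee_pos']+.155*R[:,2]).round(4))
a=save('side','s8.png');b=save('scene','sc8.png')
i=a['img'][130:280,190:390]; j=b['img'][130:280,190:390]
cv2.imwrite('pics/c8.png',np.hstack([cv2.resize(i,(400,300)),cv2.resize(j,(400,300))]))
E
```

```text
t 17.15 tcp [0.5222 0.0081 0.293 ] open 0.0111 F [-0.6 -8.3  4.9] q [-0.01  0.6  -0.14  2.03  0.02  0.91  1.38]
axes x,y,z [[-0.925, 0.02, 0.38], [0.021, 1.0, -0.002], [-0.38, 0.006, -0.925]]
grasp [0.4633 0.009  0.1496]
```

View pics/c8.png

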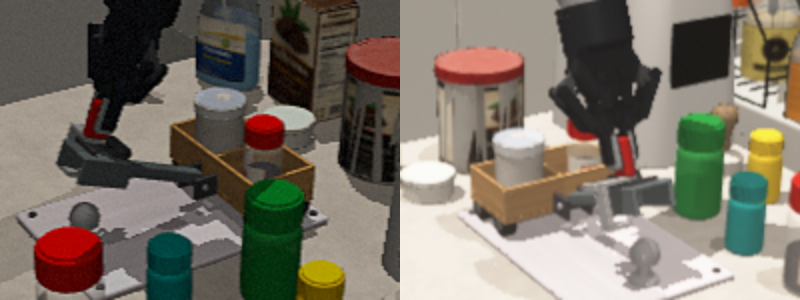

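```bash
python3 -c "
from st import *
st(); print(bot.sign_off())"
```

```text
t 17.25 tcp [0.5221 0.0081 0.293 ] open 0.0111 F [-1.4 -8.3  3. ] q [-0.01  0.59 -0.14  2.03  0.02  0.91  1.38]
axes x,y,z [[-0.925, 0.02, 0.38], [0.021, 1.0, -0.002], [-0.38, 0.006, -0.925]]
the job is handed in; nothing more can be done
None
```

The job is done and handed in at 17.25 s. The shaker stands in the left cell and the small red-capped spice jar in the right. I lowered both to contact before letting go.

I pulled the latch tab left about 13.6 mm, where the side force read 8.5 N, about the spring's value at its stop. I then lifted the drawbar along its arc by about 0.39 rad, which puts the coupler roughly 5.2 cm up. The gripper still holds the tab at 11 mm opening.

- **Last pictures:** both jars are upright in their cells, the drawbar is raised with the ball bare below it, and the white tub is unmoved. The mug and tamper were never approached. The mug is outside the last crop, and only part of the tamper shows in it.
- **Latch:** the spring still pulls at 8.3 N, so it is still held open.
- **Unexplained:** the vertical wrist force read +3 to +5 N at the end, where I expected about -2 N from the drawbar's weight. I took it for slight bracing in the grip and did not look further.
- **Positions:** the cameras and fits differed by up to about 6 mm, which did not affect any grasp or placing.

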